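Clamp down the pressure cooker lid with its T-handle screw

ROBOT

A 6-joint arm with a two-finger parallel gripper is mounted at the origin on a cart in front of the work surface, level with it; the furniture and walls round the work are solid. World frame = base frame: x ahead of the robot, y to its left, z up, the work surface at z = 0. Lengths are in m, angles in rad, forces in N, time in s.
With the tool pointing down it reaches from about 0.15 to 0.775 m from the base axis. Payload 6.1 kg.
Tool frame: the origin (TCP) lies midway between the tips of the shut fingers; the grasp point (between the pads) lies 19 mm behind it; z points along the fingers, y is the line along which they close (so a half turn about z gives the same grasp; the last joint's range is limited). The gripper opens to 85 mm and grips with 20 to 120 N. Pads are 22 mm wide; open, the fingers measure 114 mm over their backs; the gripper's body (76 mm by 85 mm) begins 54 mm behind the grasp point. The pads swing forward as they close: fully open they stand 13 mm farther back than shut.
Start: joints at [-1.121, 0.126, -0.04, 1.405, 0, 1.571], TCP at [0.228, -0.473, 0.231] pointing down, gripper open.
Joint ranges: [-2.72, 2.72], [-0.95, 1.95], [-1.27, 1.35], [-1.78, 2.02], [-1.46, 1.47], [-3.14, 3.14]. Speed limits (rad/s): [2.39, 2.39, 3.01, 3.14, 3.14, 3.14].

INTERFACE

Orientations are given as a rotation vector (axis times angle).
In Python, from rig import ctrl gives the robot as it stands.
- The arm moves only by the shell command python3 -m inch 'ROWS' [OPENING] [FORCE]. ROWS is JSON, a list of rows, each a list of 6 numbers: the shift along the tool's x, y, z in mm, then the turn, a rotation vector about the tool's x, y, z in degrees. A call has exactly 8 rows; each row shifts and turns the commanded pose from where the row before left it, along the tool's axes as they then stand; what a row does not reach is not made up. A row lasts 1/8 s, in which the tool goes at most 62.5 mm and 10.7 degrees, less where a joint would pass 70% of its speed; a pose out of reach is approached as far as the arm can. A call with a gripper value outside its range is refused whole. OPENING is the closure in counts, from 0 (fully open) to 255 (shut), set as the call begins (- or left out, the last holds). The fingers move at their own pace and stop on an object; FORCE is the grip in N (left out, the last holds). Time passes only in rows, so rows that do not move let the fingers close, or fill a call up. It gives the time, the measured TCP pose, the force, the opening and the grip force at its end, in the units of the state.
- ctrl.observe(): the state, without advancing time (a new reading comes with each control period).
- ctrl.camera(name): name is "scene" or "top" or "wrist"; returns the picture (420x560x3 uint8, red, green, blue); there is no depth.
- ctrl.get_calibration(name): a dict with "fov_y" (degrees; the focal length in pixels is half the picture's height over the tangent of half this angle, whatever the lens; pixels are square), "cx", "cy" (the principal point, pixels), "rvec" (rotation vector, rad) and "tvec" (3), from world to camera coordinates, as OpenCV has them; the wrist camera has in their place "tool_from_camera" (4x4, takes a point from camera to tool coordinates, whose origin is the TCP and whose axes are the flange's). Camera axes: x right, y down, z forward; pixel columns grow to the right and rows downward; lengths in m; the calibration is good to about 2 mm. A picture is of the moment at which its call begins: read the wrist's pose just before it. get_calibration takes no time and is no camera call.
- ctrl.finish_job(): hands the job in; it is judged then, once.
Trained networks look in the newest picture that a camera, given by its name, has taken for a name from the list of things; names that differ only in an ending like _2 or _b are one class to them, and where a whole thing is asked for, a point or a joint stands for the part that bears it (a point fixed in the world has none). Each returns a list of dicts, best first, with "score" (0 to 1); they miss things now and then, are a little off and sometimes report something else, mostly with a low value. They report only what shows in the picture. A call takes as long as a camera call.
- ctrl.trace(camera, name): "pixels" (420x560 bool, what is visible of it) and "xy" ([column, row] in pixels, amid what is visible of it).
- ctrl.place_of(camera, name): "xy" ([column, row] in pixels: a listed point, or the origin of a listed thing).
The state is a dict: "clock": time; "qpos": joint angles; "dq": joint speeds; "joint_efforts": joint torques, N m; "tool_pos": TCP position; "eef_rot": TCP orientation; "force": force on the tool from outside, world axes, zero at the start; "ft_torque": the same for the moment, N m; "opening": finger opening in m; "grasp_force": force on a finger pad.
Only numpy, scipy, OpenCV 4.12 (cv2) and the standard library are available. Lean on these libraries where they do the work, as an engineer would, in place of code of your own. Each camera call takes 0.05 s, during which the arm holds its last target. There are 200 camera calls.

TASK

The lid lies loose on the pressure cooker. Swing its bridge clockwise until both ears are home against the stops under the hooks, then wind the T-handle down clockwise, which takes several half turns from one knob and then the other, until the lid has bedded and the seal is clamped firmly: it should then take about 15 N at a knob to turn it further, and not much more, or the seal is crushed. Let go, and leave the things standing round the cooker where they are.

Things in the scene. Friction and masses are not known exactly. Their poses are not given: they have to be found in the camera images.
- pot: pressure cooker: low round steel pot, 170 mm across, rim at 80 mm; it stands fast and does not shift. Origin: centre of its underside, z up along the screw's axis. Black loop handles at its +x and -x end 126 mm from the axis. At its +y and -y stands a steel hook 36 mm wide, 86 to 110 mm from the axis, 118 mm tall, its underside at 112 mm, with a stop plate on its clockwise side
- lid: the steel lid, 177 mm across; origin on the axis, 80 mm over the worktop while loose; its middle boss is 62 mm across, 22 mm above that, and its valve, 54 mm from the axis, ends 42 mm above it. It floats on a soft lip: under the screw it first sinks easily, by 1 to 9 mm, which differs from seal to seal and cannot be seen, then beds on the firm seal
- bridge (a joint): swing of the bridge, the steel crossbar over the lid, about the cooker's axis, rad: 0 open, grows clockwise seen from above, stopped at 1.10, where it lies along the pot's y axis, ears against the stops under the hooks; home above 1.04. Starts at 0 to 0.3; turns with 0.3 N m (5 N at a post), so turning the T-handle drags it along. Under load it rises 2 to 3 mm until its ears bear on the hooks
- post_1 (a point): middle of the upright black thumb post (12 mm in diameter, 22 mm tall, standing from 111 to 133 mm over the worktop) on one arm of the bridge, 66 mm from the axis; this point is 122 mm over the worktop. Under the +y hook when home. The arm is 24 mm wide, its top at 110 mm
- post_2 (a point): the same on the other arm, 180 degrees round the axis; under the -y hook when home
- handle (a joint): turn of the T-handle in the bridge, rad; grows clockwise seen from above (tightening), 14 mm down a turn; 1.5 to 2.7 at the start, 4 to 9 more needed. Stiff thread: 0.40 N m (8 N at a knob) free; bedded, 0.25 N m (5 N) more per rad. Firm: 0.54 to 0.9 N m while turning, best 0.72 (15 N); at 0.95 (20 N) the seal is crushed. A hand that has stopped feels about 0.1 N m less. Stays when let go
- knob_1 (a point): centre of the black ball knob, 24 mm in diameter, at one end of the T-handle's bar, 48 mm from the axis; the bar is 11 mm thick and level, 165 to 168 mm over the worktop at the start, 150 to 160 mm when tight; the bridge arm lies 18 mm or more below the knob, the posts end 13 mm or more below its centre, farther out
- knob_2 (a point): centre of the ball knob at the other end of the bar
- bar_mid (a point): middle of the T-handle's bar, on the screw's axis; the boss round it is 25 mm in diameter, 22 mm tall
- spindle: the screw spindle that carries the T-handle; its foot, a disc 54 mm in diameter 60 mm below the bar, presses on the lid's boss. Origin at the middle of the T-handle's bar
- garlic: a garlic bulb, 56 mm, to the right of the cooker; bystander, origin under its middle
- spice_jar: a glass spice jar with a cap, 45 mm in diameter, 106 mm tall, behind the cooker on its left; bystander, origin under its middle
- dial_timer: a kitchen timer, 72 mm in diameter, 60 mm tall, farther back on the left; bystander, origin under its middle

How it is judged:
On the way, in this order (a step that is already met when the one before it is completed fails the run):
1. the bridge is home under both hooks (value of joint bridge above 1.04 rad), for 0.2 s.
2. the screw clamps the lid firmly (contact force between spindle and lid above 60 N), for 0.2 s.
At the end, for the whole second after the job is handed in: The bridge is home under both hooks (joint above 1.04 rad) and the screw presses on the lid with more than 60 N (never over 250 N) and stays so with the robot's hand away (value of joint bridge above 1.04 rad and contact force between spindle and lid above 60 N); the robot touches nothing.
It fails at once if the seal is crushed (more than 250 N on the lid) (contact force between spindle and lid above 250 N).
It fails at once if a thing standing round the cooker is pushed more than 30 mm from its place (distance of any of garlic, spice_jar, dial_timer from where it was at the start of the episode above 0.03 m).
It also fails if it takes over 72 s, if anything falls off the work surface, if the arm or the gripper's body presses on something with over 40 N, if the wrist force passes 120 N, or if a joint passes its speed limit or range.

## Working session

There is one attempt and no reset: what is moved stays moved. The work goes in short steps, Python scripts to look and compute and a shell command to move; the robot and the scene stay as the last step left them, time stands still between calls to the robot, and variables do not carry over. Pictures are saved under pics/ and viewed, at most 10 in all, crops included, and the job is handed in when it is done.

```bash
ls; mkdir -p pics; cat > h.py <<'E'
import numpy as np, cv2
from rig import ctrl
from scipy.spatial.transform import Rotation as R
def shot(cam,fn=None):
    s=ctrl.observe(); im=ctrl.camera(cam)
    if fn: cv2.imwrite('pics/'+fn,im[:,:,::-1])
    return s
def ray(cam,xy,s=None):
    c=ctrl.get_calibration(cam); f=210/np.tan(np.radians(c['fov_y'])/2)
    d=np.array([(xy[0]-c['cx'])/f,(xy[1]-c['cy'])/f,1])
    if 'rvec' in c:
        M=R.from_rotvec(np.ravel(c['rvec'])).as_matrix(); return -M.T@np.ravel(c['tvec']),M.T@d
    T=np.array(c['tool_from_camera']); W=R.from_rotvec(s['eef_rot']).as_matrix()
    return np.array(s['tool_pos'])+W@T[:3,3], W@T[:3,:3]@d
def atz(cam,xy,z,s=None):
    o,d=ray(cam,xy,s); return o+d*(z-o[2])/d[2]
E
python3 - <<'E'
from h import *
np.set_printoptions(precision=3,suppress=True)
for cam in('scene','top'):
    s=shot(cam,cam+'0.png')
    for n,z in [('pot',0),('lid',.08),('post_1',.122),('knob_1',.166),('bar_mid',.166),('garlic',0),('spice_jar',0),('dial_timer',0)]:
        for r in ctrl.place_of(cam,n)[:3]:
            print(cam,n,round(r['score'],2),np.round(r['xy'],1),atz(cam,r['xy'],z))
print(s)
E
```

```text
pics
scene pot 0.79 [299.2 232.9] [ 0.428 -0.251  0.   ]
scene lid 0.77 [299.4 206.8] [ 0.43  -0.248  0.08 ]
scene post_1 0.79 [296.6 178.2] [ 0.484 -0.323  0.122]
scene post_1 0.62 [304.6 204. ] [ 0.386 -0.195  0.122]
scene knob_1 0.71 [291.3 166.7] [ 0.484 -0.292  0.166]
scene knob_1 0.61 [312.4 184.6] [ 0.381 -0.219  0.166]
scene knob_1 0.2 [298.7 235.5] [0.287 0.006 0.166]
scene bar_mid 0.7 [299.8 230.4] [ 0.295 -0.012  0.166]
scene garlic 0.83 [344.2 223.3] [ 0.35  -0.369  0.   ]
scene garlic 0.74 [232.4 231.3] [ 0.583 -0.156  0.   ]
scene dial_timer 0.7 [170.1 288.9] [0.539 0.114 0.   ]
top pot 0.72 [315.5 230. ] [ 0.428 -0.256  0.   ]
top post_1 0.8 [294.7 242.4] [ 0.391 -0.199  0.122]
top post_1 0.8 [342.1 209.2] [ 0.469 -0.307  0.122]
top post_1 0.59 [174.  179.2] [0.533 0.082 0.122]
top knob_1 0.76 [328.8 206.1] [ 0.471 -0.272  0.166]
top knob_1 0.37 [315.8 229.7] [ 0.418 -0.244  0.166]
top bar_mid 0.6 [321.5 220.8] [ 0.438 -0.256  0.166]
top garlic 0.74 [365.4 261.1] [ 0.351 -0.383  0.   ]
top spice_jar 0.83 [274.5 168.5] [ 0.584 -0.149  0.   ]
top dial_timer 0.58 [173.8 180.7] [0.548 0.108 0.   ]
{'clock': 0.45, 'qpos': array([-1.121,  0.126, -0.04 ,  1.405,  0.   ,  1.571]), 'dq': array([ 0.   , -0.001,  0.002,  0.001,  0.   , -0.001]), 'joint_efforts': array([  0.   , -43.523,  35.275,   0.003,  -0.   ,  -0.   ]), 'tool_pos': array([ 0.228, -0.473,  0.231]), 'eef_rot': array([-3.062, -0.701,  0.   ]), 'force': array([-0.721, -0.607,  0.683]), 'ft_torque': array([-0.016,  0.009, -0.016]), 'grasp_force': 0.0, 'opening': 0.08504085008004149}
```

```bash
python3 - <<'E'
import cv2
a=cv2.imread('pics/top0.png')[130:330,200:440]; b=cv2.imread('pics/scene0.png')[120:320,160:400]
cv2.imwrite('pics/a.png',cv2.resize(cv2.hconcat([a,b]),(800,333),interpolation=cv2.INTER_CUBIC))
E
```

```text
(no output)
```

View pics/a.png

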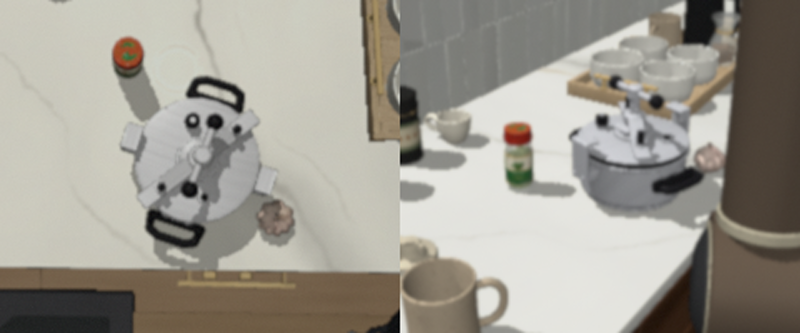

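The side-by-side crop shows the cooker with its bridge at about -54° in world. The knobs are at about -25° and 155°, and the hooks are 53° clockwise of the bridge. Turning the T-handle (0.40 N m) drags the bridge (0.3 N m) home first, so one knob grip can do both. I'll go above it and look with the wrist camera.

```bash
python3 -m inch '[[10,-5,-50,0,0,0],[10,-5,-50,0,0,0],[38,-19,-5,0,0,0],[38,-19,-5,0,0,0],[38,-19,-5,0,0,0],[38,-19,-5,0,0,0],[38,-19,-5,0,0,0],[38,-19,-5,0,0,0]]' 0 60
python3 -m inch '[[0,0,0,0,0,-10],[0,0,0,0,0,-10],[0,0,0,0,0,-10],[0,0,0,0,0,-10],[0,0,0,0,0,-10],[0,0,0,0,0,-10],[0,0,0,0,0,-10],[0,0,0,0,0,-10]]'
python3 - <<'E'
from h import *
np.set_printoptions(precision=3,suppress=True)
s=shot('wrist','w1.png'); print(s['qpos'],s['tool_pos'],s['eef_rot'])
print(ctrl.get_calibration('wrist'))
for n,z in [('lid',.08),('post_1',.122),('knob_1',.166),('bar_mid',.166)]:
    for r in ctrl.place_of('wrist',n)[:3]:
        print(n,round(r['score'],2),np.round(r['xy'],1),atz('wrist',r['xy'],z,s))
E
```

```text
clock: 1.9
tool_pos: [0.3984, -0.2521, 0.3616]
eef_rot: [3.062, 0.7, 0.0]
force: [0.5, 0.5, -0.8]
opening: 0.0854
grasp_force: 0.0
clock: 2.9
tool_pos: [0.3977, -0.2533, 0.3614]
eef_rot: [1.888, 2.511, 0.0]
force: [0.5, -0.5, 0.4]
opening: 0.0854
grasp_force: 0.0
[-0.567  0.061  0.176  1.686  0.     0.723] [ 0.398 -0.253  0.361] [1.888 2.511 0.   ]
{'fov_y': 61.27537309247033, 'cx': 280.71305185548124, 'cy': 203.2604741096104, 'tool_from_camera': array([[-0.001, -0.952, -0.307,  0.078],
       [ 1.   , -0.001, -0.001, -0.   ],
       [ 0.001, -0.307,  0.952, -0.143],
       [ 0.   ,  0.   ,  0.   ,  1.   ]])}
post_1 0.64 [331.1 230.3] [ 0.475 -0.312  0.122]
post_1 0.58 [288.4 118.8] [ 0.391 -0.205  0.122]
post_1 0.24 [305.8 155.1] [ 0.42  -0.236  0.122]
knob_1 0.93 [354.9 215.5] [ 0.481 -0.275  0.166]
knob_1 0.87 [275.4 155.6] [ 0.387 -0.238  0.166]
knob_1 0.62 [227.6 217.4] [ 0.358 -0.313  0.166]
```

View pics/w1.png

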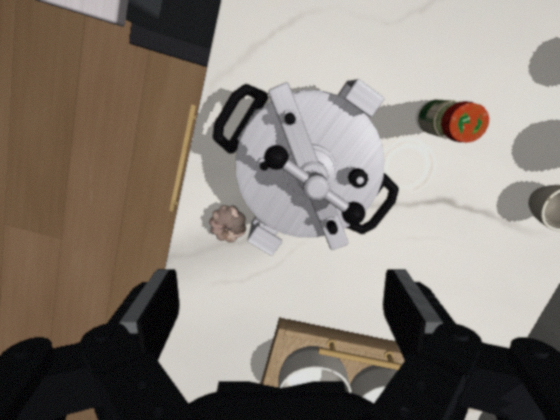

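The wrist view shows knobs at (275,156) and (355,215), agreeing with the networks. The centre is about (0.434, -0.257) and the bar lies at -21.5°. I'll rotate the wrist back near its lower limit so there is a long clockwise stroke.

```bash
python3 -m inch '[[0,0,0,0,0,-10],[0,0,0,0,0,-10],[0,0,0,0,0,-10],[0,0,0,0,0,-10],[0,0,0,0,0,-10],[0,0,0,0,0,-10],[0,0,0,0,0,-10],[0,0,0,0,0,-10]]'
python3 -m inch '[[0,0,0,0,0,-10],[0,0,0,0,0,-10],[0,0,0,0,0,-10],[0,0,0,0,0,-10],[0,0,0,0,0,-10],[0,0,0,0,0,-10],[0,0,0,0,0,-10],[0,0,0,0,0,-10]]'
python3 -m inch '[[0,0,0,0,0,-10],[0,0,0,0,0,-10],[0,0,0,0,0,-10],[0,0,0,0,0,-10],[0,0,0,0,0,-10],[24.5,-13.5,33,0,0,0],[24.5,-13.5,33,0,0,0],[24.5,-13.5,33,0,0,0]]'
python3 - <<'E'
from h import *
np.set_printoptions(precision=4,suppress=True)
s=shot('wrist','w2.png'); print(s['qpos'],s['tool_pos'],s['eef_rot'])
for n,z in [('post_1',.122),('knob_1',.166),('bar_mid',.166)]:
    for r in ctrl.place_of('wrist',n)[:3]:
        print(n,round(r['score'],2),np.round(r['xy'],1),atz('wrist',r['xy'],z,s))
E
```

```text
clock: 4.15
tool_pos: [0.3977, -0.2533, 0.3613]
eef_rot: [-0.164, 3.137, -0.0]
force: [-0.7, 0.5, -0.3]
opening: 0.0854
grasp_force: 0.0
clock: 5.15
tool_pos: [0.3977, -0.2533, 0.3613]
eef_rot: [-2.142, 2.298, 0.0]
force: [0.5, 0.4, -0.5]
opening: 0.0853
grasp_force: 0.0
clock: 6.15
tool_pos: [0.4794, -0.2758, 0.2614]
eef_rot: [2.909, -1.186, 0.001]
force: [-0.1, 0.1, -0.3]
opening: 0.0854
grasp_force: 0.0
[-0.522   0.1819  0.0923  1.4806  0.     -2.8893] [ 0.4794 -0.2758  0.2614] [ 2.909  -1.1861  0.0008]
post_1 0.94 [291.4 310.8] [ 0.3884 -0.2013  0.122 ]
post_1 0.82 [309.9 170.2] [ 0.4737 -0.3042  0.122 ]
knob_1 0.77 [275.9 208.9] [ 0.4796 -0.272   0.166 ]
knob_1 0.69 [327.4 316.6] [ 0.3876 -0.2381  0.166 ]
bar_mid 0.69 [303.5 271.1] [ 0.4299 -0.2521  0.166 ]
```

View pics/w2.png

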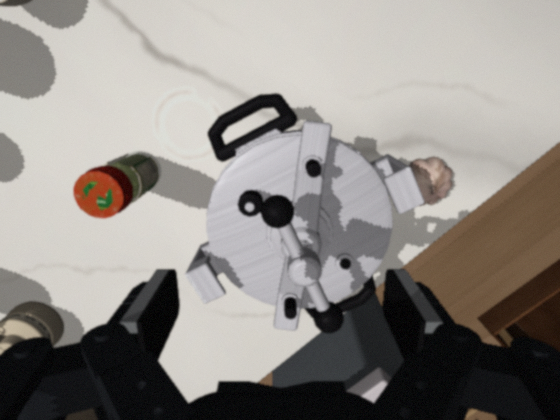

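The closer wrist view shows the knob at (276,209), directly under the tool. Descending 110 mm and gripping it.

```bash
python3 -m inch '[[-4,-2,10,0,0,0],[0,0,25,0,0,0],[0,0,25,0,0,0],[0,0,25,0,0,0],[0,0,15,0,0,0],[0,0,10,0,0,0],[0,0,0,0,0,0],[0,0,0,0,0,0]]' 0 60
python3 -m inch '[[0,0,0,0,0,0],[0,0,0,0,0,0],[0,0,0,0,0,0],[0,0,0,0,0,0],[0,0,0,0,0,0],[0,0,0,0,0,0],[0,0,0,0,0,0],[0,0,0,0,0,0]]' 255 60
cat >> h.py <<'E'
def tq(c=(.433,-.255)):
    s=ctrl.observe(); p=s['tool_pos']; f=s['force']; m=s['ft_torque']
    fz=(p[0]-c[0])*f[1]-(p[1]-c[1])*f[0]
    print('t',round(s['clock'],2),'pos',np.round(p,4),'f',np.round(f,1),'m',np.round(m,2),'rxF',round(fz,3),'+m',round(fz+m[2],3),'q6',round(s['qpos'][5],3),'op',round(s['opening'],4),'r',round(np.hypot(p[0]-c[0],p[1]-c[1]),4))
E
python3 -c "from h import *; tq()"
```

```text
clock: 7.35
tool_pos: [0.4775, -0.2715, 0.1532]
eef_rot: [2.91, -1.183, 0.002]
force: [0.1, -0.4, 0.1]
opening: 0.0855
grasp_force: 0.0
clock: 8.35
tool_pos: [0.4775, -0.2713, 0.1525]
eef_rot: [-2.91, 1.182, -0.001]
force: [2.8, 2.7, 2.4]
opening: 0.0211
grasp_force: 58.4
t 8.35 pos [ 0.4775 -0.2713  0.1525] f [2.8 2.7 2.4] m [ 0.32 -0.55 -0.01] rxF 0.164 +m 0.156 q6 -2.887 op 0.0211 r 0.0473
```

```bash
python3 -m inch '[[0,0,0,0,0,0],[0,0,0,0,0,0],[0,0,3,0,0,0],[0,0,3,0,0,0],[0,0,0,0,0,0],[0,0,0,0,0,0],[0,0,0,0,0,0],[0,0,0,0,0,0]]' 150 60
python3 -m inch '[[0,0,0,0,0,0],[0,0,0,0,0,0],[0,0,0,0,0,0],[0,0,0,0,0,0],[0,0,0,0,0,0],[0,0,0,0,0,0],[0,0,0,0,0,0],[0,0,0,0,0,0]]' 255 60
python3 -c "from h import *; tq()"
```

```text
clock: 9.35
tool_pos: [0.4772, -0.2713, 0.1464]
eef_rot: [2.91, -1.183, 0.0]
force: [-0.8, -0.4, -0.1]
opening: 0.0349
grasp_force: 0.0
clock: 10.35
tool_pos: [0.4774, -0.2713, 0.1465]
eef_rot: [-2.91, 1.183, -0.001]
force: [3.2, 1.5, 3.1]
opening: 0.0215
grasp_force: 58.4
t 10.35 pos [ 0.4774 -0.2713  0.1465] f [3.2 1.5 3.1] m [ 0.37 -0.59 -0.  ] rxF 0.119 +m 0.117 q6 -2.887 op 0.0215 r 0.0473
```

```bash
python3 -m inch '[[2.3,6.3,0,0,0,8],[2.3,6.3,0,0,0,8],[2.3,6.3,0,0,0,8],[2.3,6.3,0,0,0,8],[2.3,6.3,0,0,0,8],[2.3,6.3,0,0,0,8],[2.3,6.3,0,0,0,8],[2.3,6.3,0.2,0,0,8]]'
python3 - <<'E'
from h import *
np.set_printoptions(precision=4,suppress=True)
tq()
s=shot('wrist','w3.png')
for n,z in [('post_1',.122),('knob_1',.166),('bar_mid',.166)]:
    for r in ctrl.place_of('wrist',n)[:2]:
        print(n,round(r['score'],2),np.round(r['xy'],1),atz('wrist',r['xy'],z,s))
s=shot('top','t3.png')
for n,z in [('post_1',.122),('knob_1',.166)]:
    for r in ctrl.place_of('top',n)[:2]:
        print(n,round(r['score'],2),np.round(r['xy'],1),atz('top',r['xy'],z,s))
a=cv2.imread('pics/w3.png'); b=cv2.imread('pics/t3.png')[130:330,200:440]
cv2.imwrite('pics/b.png',cv2.hconcat([cv2.resize(a,(440,330)),cv2.resize(b,(360,330))]))
E
```

```text
clock: 11.35
tool_pos: [0.4375, -0.3024, 0.146]
eef_rot: [-1.835, 2.548, -0.001]
force: [5.7, 2.5, 0.5]
opening: 0.0211
grasp_force: 58.4
t 11.35 pos [ 0.4375 -0.3024  0.146 ] f [5.7 2.5 0.5] m [ 0.48 -1.24  0.07] rxF 0.28 +m 0.346 q6 -1.854 op 0.0211 r 0.0476
post_1 0.61 [316.3 209.6] [ 0.4135 -0.3176  0.122 ]
knob_1 0.78 [276.8 297.1] [ 0.4387 -0.303   0.166 ]
knob_1 0.62 [302.3 232.7] [ 0.4207 -0.3262  0.166 ]
bar_mid 0.7 [323.  387.4] [ 0.4341 -0.2536  0.166 ]
post_1 0.74 [290.7 217.3] [ 0.4485 -0.189   0.122 ]
knob_1 0.74 [297.7 225.3] [ 0.4272 -0.2034  0.166 ]
```

View pics/b.png

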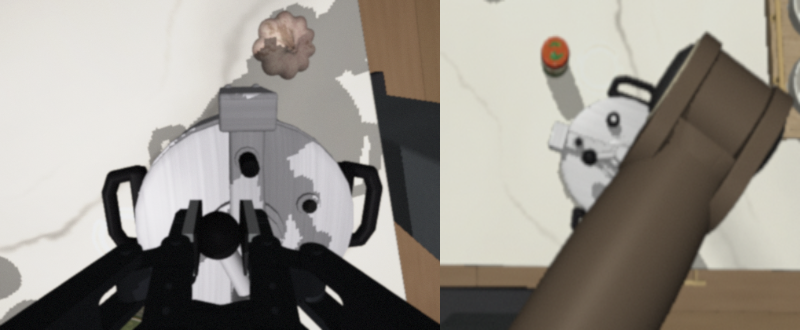

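The bridge has swung along and its arm now lies under the hook at (247,110), with the knob held at (218,235). Now winding on.

```bash
python3 -m inch '[[2.5,7.1,0.35,0,0,9],[2.5,7.1,0.35,0,0,9],[2.5,7.1,0.35,0,0,9],[2.5,7.1,0.35,0,0,9],[2.5,7.1,0.35,0,0,9],[2.5,7.1,0.35,0,0,9],[2.5,7.1,0.35,0,0,9],[2.5,7.1,0.35,0,0,9]]'
python3 -c "from h import *; tq()"
python3 -m inch '[[2.5,7.1,0.35,0,0,9],[2.5,7.1,0.35,0,0,9],[2.5,7.1,0.35,0,0,9],[2.5,7.1,0.35,0,0,9],[2.5,7.1,0.35,0,0,9],[2.5,7.1,0.35,0,0,9],[2.5,7.1,0.35,0,0,9],[2.5,7.1,0.35,0,0,9]]'
python3 -c "from h import *; tq()"
```

```text
clock: 12.7
tool_pos: [0.3892, -0.2744, 0.1432]
eef_rot: [0.013, 3.139, -0.001]
force: [7.8, -0.4, -1.4]
opening: 0.0211
grasp_force: 58.7
t 12.7 pos [ 0.3892 -0.2744  0.1432] f [ 7.8 -0.4 -1.4] m [-0.14 -1.6   0.16] rxF 0.169 +m 0.33 q6 -0.606 op 0.0211 r 0.0478
clock: 13.7
tool_pos: [0.4008, -0.22, 0.1405]
eef_rot: [1.856, 2.532, -0.003]
force: [4.2, -4.0, -0.2]
opening: 0.0211
grasp_force: 59.3
t 13.7 pos [ 0.4008 -0.22    0.1405] f [ 4.2 -4.  -0.2] m [-0.8  -0.89  0.37] rxF -0.02 +m 0.348 q6 0.764 op 0.0211 r 0.0476
```

```bash
python3 -m inch '[[2.5,7.1,0.35,0,0,9],[2.5,7.1,0.35,0,0,9],[2.5,7.1,0.35,0,0,9],[2.5,7.1,0.35,0,0,9],[2.5,7.1,0.35,0,0,9],[2.5,7.1,0.35,0,0,9],[2.5,7.1,0.35,0,0,9],[2.5,7.1,0.35,0,0,9]]'
python3 -c "from h import *; tq()"
```

```text
clock: 14.7
tool_pos: [0.4564, -0.2136, 0.1382]
eef_rot: [2.991, 0.959, -0.0]
force: [0.7, 1.3, 6.2]
opening: 0.021
grasp_force: 59.8
t 14.7 pos [ 0.4564 -0.2136  0.1382] f [0.7 1.3 6.2] m [ 0.25 -0.13  0.37] rxF 0.002 +m 0.376 q6 2.084 op 0.021 r 0.0476
```

```bash
python3 -m inch '[[2.3,6.3,0.2,0,0,8],[2.3,6.3,0.2,0,0,8],[2.3,6.3,0.2,0,0,8],[2.3,6.3,0.2,0,0,8],[2.3,6.3,0.2,0,0,8],[2.3,6.3,0.2,0,0,8],[0,0,0,0,0,0],[0,0,0,0,0,0]]'
python3 -c "from h import *; tq()"
```

```text
clock: 15.7
tool_pos: [0.4799, -0.2452, 0.1376]
eef_rot: [3.124, -0.334, 0.003]
force: [2.6, 3.3, 7.6]
opening: 0.0206
grasp_force: 59.3
t 15.7 pos [ 0.4799 -0.2452  0.1376] f [2.6 3.3 7.6] m [ 0.58 -0.44  0.04] rxF 0.13 +m 0.168 q6 2.882 op 0.0206 r 0.0479
```

Regrasp: release, lift, turn the tool back 200°, and take the same knob again.

```bash
python3 -m inch '[[0,0,0,0,0,0],[0,0,0,0,0,0],[0,0,0,0,0,0],[0,0,0,0,0,0],[0,0,-25,0,0,0],[0,0,-25,0,0,0],[0,0,0,0,0,-10],[0,0,0,0,0,-10]]' 120
python3 -c "from h import *; tq()"
python3 -m inch '[[0,0,0,0,0,-10],[0,0,0,0,0,-10],[0,0,0,0,0,-10],[0,0,0,0,0,-10],[0,0,0,0,0,-10],[0,0,0,0,0,-10],[0,0,0,0,0,-10],[0,0,0,0,0,-10]]'
python3 -m inch '[[0,0,0,0,0,-10],[0,0,0,0,0,-10],[0,0,0,0,0,-10],[0,0,0,0,0,-10],[0,0,0,0,0,-10],[0,0,0,0,0,-10],[0,0,0,0,0,-10],[0,0,0,0,0,-10]]'
python3 -m inch '[[0,0,0,0,0,-10],[0,0,0,0,0,-10],[0,0,0,0,0,0],[0,0,0,0,0,0],[0,0,0,0,0,0],[0,0,0,0,0,0],[0,0,0,0,0,0],[0,0,0,0,0,0]]'
python3 - <<'E'
from h import *
np.set_printoptions(precision=4,suppress=True)
tq()
s=shot('wrist','w4.png')
for n,z in [('post_1',.122),('knob_1',.156),('bar_mid',.156)]:
    for r in ctrl.place_of('wrist',n)[:2]:
        print(n,round(r['score'],2),np.round(r['xy'],1),atz('wrist',r['xy'],z,s))
E
```

```text
clock: 16.7
tool_pos: [0.4794, -0.2453, 0.1869]
eef_rot: [3.133, 0.222, 0.001]
force: [-0.6, -0.5, -0.4]
opening: 0.0454
grasp_force: 0.0
t 16.7 pos [ 0.4794 -0.2453  0.1869] f [-0.6 -0.5 -0.4] m [-0.04 -0.01 -0.01] rxF -0.016 +m -0.026 q6 2.527 op 0.0454 r 0.0474
clock: 17.7
tool_pos: [0.4791, -0.2451, 0.1864]
eef_rot: [-2.258, -2.184, 0.0]
force: [0.6, 0.6, 0.4]
opening: 0.0454
grasp_force: 0.0
clock: 18.7
tool_pos: [0.4791, -0.2452, 0.1864]
eef_rot: [-0.326, -3.124, 0.0]
force: [0.1, -0.1, -0.1]
opening: 0.0453
grasp_force: 0.0
clock: 19.7
tool_pos: [0.4793, -0.2451, 0.1865]
eef_rot: [0.213, -3.134, 0.0]
force: [-0.4, -0.6, -0.2]
opening: 0.0453
grasp_force: 0.0
t 19.7 pos [ 0.4793 -0.2451  0.1865] f [-0.4 -0.6 -0.2] m [-0.07 -0.07  0.01] rxF -0.022 +m -0.008 q6 -0.608 op 0.0453 r 0.0473
post_1 0.92 [165.1 101.1] [ 0.4161 -0.3198  0.122 ]
post_1 0.69 [375.5 197.3] [ 0.4556 -0.1903  0.122 ]
knob_1 0.71 [278.1 247. ] [ 0.4809 -0.2467  0.156 ]
knob_1 0.6 [265.1  56.4] [ 0.3879 -0.2651  0.156 ]
```

View pics/w4.png

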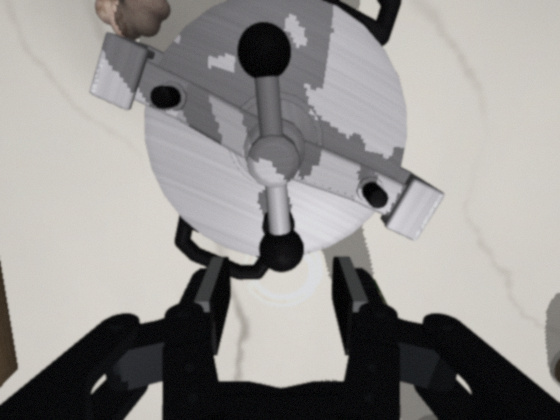

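Both ears sit under the hooks and the knob at (282,248) is between the open fingers. Gripping it again and winding on.

```bash
python3 -m inch '[[0,0,25,0,0,0],[0,0,24,0,0,0],[0,0,0,0,0,0],[0,0,0,0,0,0],[0,0,0,0,0,0],[0,0,0,0,0,0],[0,0,0,0,0,0],[0,0,0,0,0,0]]'
python3 -m inch '[[0,0,0,0,0,0],[0,0,0,0,0,0],[0,0,0,0,0,0],[0,0,0,0,0,0],[0,0,0,0,0,0],[0,0,0,0,0,0],[0,0,0,0,0,0],[0,0,0,0,0,0]]' 255 60
python3 -c "from h import *; tq((.434,-.2555))"
python3 -m inch '[[-0.15,-6.7,0.3,0,0,8],[-0.15,-6.7,0.3,0,0,8],[-0.15,-6.7,0.3,0,0,8],[-0.15,-6.7,0.3,0,0,8],[-0.15,-6.7,0.3,0,0,8],[-0.15,-6.7,0.3,0,0,8],[0,0,0,0,0,0],[0,0,0,0,0,0]]'
python3 -c "from h import *; tq((.434,-.2555))"
python3 -m inch '[[-0.1,-4.2,0.2,0,0,5],[-0.1,-4.2,0.2,0,0,5],[-0.1,-4.2,0.2,0,0,5],[-0.1,-4.2,0.2,0,0,5],[-0.1,-4.2,0.2,0,0,5],[-0.1,-4.2,0.2,0,0,5],[-0.1,-4.2,0.2,0,0,5],[-0.1,-4.2,0.2,0,0,5]]'
python3 -c "from h import *; tq((.434,-.2555))"
```

```text
clock: 20.9
tool_pos: [0.4793, -0.2451, 0.1376]
eef_rot: [-0.213, 3.134, -0.0]
force: [-0.3, 0.4, 0.3]
opening: 0.0453
grasp_force: 0.0
clock: 21.9
tool_pos: [0.4793, -0.2451, 0.1375]
eef_rot: [-0.213, 3.134, 0.0]
force: [0.8, -0.0, 0.9]
opening: 0.0209
grasp_force: 58.7
t 21.9 pos [ 0.4793 -0.2451  0.1375] f [ 0.8 -0.   0.9] m [ 0.25 -0.11 -0.03] rxF -0.009 +m -0.04 q6 -0.608 op 0.0209 r 0.0465
clock: 22.9
tool_pos: [0.4721, -0.2826, 0.1365]
eef_rot: [1.079, 2.95, 0.003]
force: [-0.4, 5.2, 7.3]
opening: 0.0212
grasp_force: 59.4
t 22.9 pos [ 0.4721 -0.2826  0.1365] f [-0.4  5.2  7.3] m [1.04 0.15 0.03] rxF 0.186 +m 0.212 q6 0.161 op 0.0212 r 0.0468
clock: 23.9
tool_pos: [0.4461, -0.3004, 0.1355]
eef_rot: [2.024, 2.4, 0.008]
force: [4.2, 8.9, 9.4]
opening: 0.021
grasp_force: 60.2
t 23.9 pos [ 0.4461 -0.3004  0.1355] f [4.2 8.9 9.4] m [ 1.63 -0.82  0.26] rxF 0.295 +m 0.554 q6 0.806 op 0.021 r 0.0465
```

```bash
python3 -m inch '[[0,0,0,0,0,0],[0,0,0,0,0,0],[0,0,0,0,0,0],[-0.1,-4.2,0.1,0,0,5],[-0.1,-4.2,0.1,0,0,5],[-0.1,-4.2,0.1,0,0,5],[-0.1,-4.2,0.1,0,0,5],[-0.1,-4.2,0.1,0,0,5]]'
python3 -c "from h import *; tq((.434,-.2555))"
```

```text
clock: 24.9
tool_pos: [0.4264, -0.3018, 0.1366]
eef_rot: [2.493, 1.904, 0.01]
force: [4.4, 7.5, 13.1]
opening: 0.0211
grasp_force: 60.5
t 24.9 pos [ 0.4264 -0.3018  0.1366] f [ 4.4  7.5 13.1] m [ 1.53 -1.04  0.4 ] rxF 0.148 +m 0.545 q6 1.219 op 0.0211 r 0.0469
```

```bash
python3 -m inch '[[0,0,-0.8,0,0,0],[-0.1,-4.2,0,0,0,5],[-0.1,-4.2,0,0,0,5],[-0.1,-4.2,0,0,0,5],[-0.1,-4.2,0,0,0,5],[-0.1,-4.2,0,0,0,5],[-0.1,-4.2,0,0,0,5],[-0.1,-4.2,0,0,0,5]]'
python3 -c "from h import *; tq((.434,-.2555))"
```

```text
clock: 25.9
tool_pos: [0.4006, -0.2878, 0.1329]
eef_rot: [-2.955, -1.066, -0.007]
force: [12.6, -1.9, -11.5]
opening: 0.0206
grasp_force: 61.0
t 25.9 pos [ 0.4006 -0.2878  0.1329] f [ 12.6  -1.9 -11.5] m [-0.14 -2.49  0.25] rxF 0.472 +m 0.717 q6 1.824 op 0.0206 r 0.0465
```

```bash
python3 -m inch '[[0,0,0.8,0,0,0],[0,0,0,0,0,0],[0,0,0,0,0,0],[0,0,0,0,0,0],[0,0,0,0,0,0],[0,0,0,0,0,0],[0,0,0,0,0,0],[0,0,0,0,0,0]]'
python3 -c "from h import *; tq((.434,-.2555))"
```

```text
clock: 26.9
tool_pos: [0.4006, -0.2877, 0.1324]
eef_rot: [-2.953, -1.07, -0.007]
force: [12.9, 1.6, -9.7]
opening: 0.0211
grasp_force: 61.5
t 26.9 pos [ 0.4006 -0.2877  0.1324] f [12.9  1.6 -9.7] m [ 0.4  -2.26  0.11] rxF 0.364 +m 0.476 q6 1.821 op 0.0211 r 0.0465
```

Moving torque was 0.72 N m against about 0.35 free, and stopped 0.48 against about 0.19 free. Both put it at roughly 0.7 to 0.77, which is firm. Letting go and retreating.

```bash
python3 -m inch '[[0,0,0,0,0,0],[0,0,0,0,0,0],[0,0,0,0,0,0],[0,0,0,0,0,0],[0,0,-25,0,0,0],[0,0,-30,0,0,0],[0,0,-30,0,0,0],[0,0,-30,0,0,0]]' 100
python3 -m inch '[[0,0,-10,0,0,0],[0,0,0,0,0,0],[0,0,0,0,0,0],[0,0,0,0,0,0],[0,0,0,0,0,0],[0,0,0,0,0,0],[0,0,0,0,0,0],[0,0,0,0,0,0]]'
python3 - <<'E'
from h import *
np.set_printoptions(precision=4,suppress=True)
tq()
s=shot('wrist','w5.png')
for n,z in [('post_1',.122),('knob_1',.153),('bar_mid',.153)]:
    for r in ctrl.place_of('wrist',n)[:2]:
        print(n,round(r['score'],2),np.round(r['xy'],1),atz('wrist',r['xy'],z,s))
E
```

```text
clock: 27.9
tool_pos: [0.398, -0.2882, 0.2497]
eef_rot: [2.954, 1.068, 0.0]
force: [-0.3, -0.7, 0.9]
opening: 0.052
grasp_force: 0.0
clock: 28.9
tool_pos: [0.3982, -0.2881, 0.2586]
eef_rot: [-2.954, -1.069, 0.0]
force: [-0.5, -0.1, 0.0]
opening: 0.052
grasp_force: 0.0
t 28.9 pos [ 0.3982 -0.2881  0.2586] f [-0.5 -0.1  0. ] m [-0.01 -0.    0.02] rxF -0.015 +m 0.004 q6 1.821 op 0.052 r 0.0481
post_1 0.87 [226.8  52.9] [ 0.4523 -0.1921  0.122 ]
post_1 0.83 [319.7 200.8] [ 0.411  -0.3194  0.122 ]
knob_1 0.78 [271.1  62.3] [ 0.4669 -0.2229  0.153 ]
knob_1 0.64 [286.6 201.5] [ 0.4003 -0.292   0.153 ]
bar_mid 0.62 [280.5 135.8] [ 0.4343 -0.258   0.153 ]
```

View pics/w5.png

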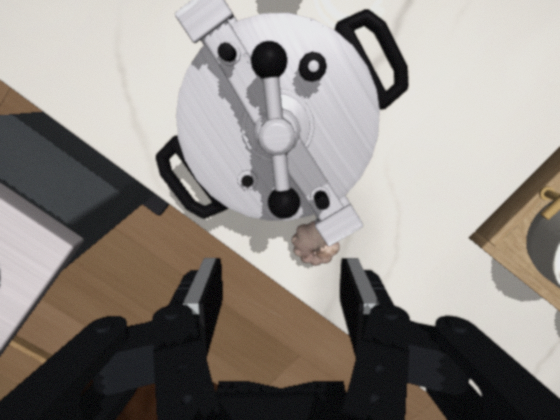

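The bridge lies under both hooks at (205,18) and (338,222), the hand is clear, and every torque estimate (0.58 to 0.77 N m) is inside the firm band. Handing in.

```bash
python3 -c "from rig import ctrl; print(ctrl.finish_job())"
```

```text
the job is handed in; nothing more can be done
None
```

I handed the job in at about 29 s with the bridge home under both hooks, the screw wound to about 0.7 N m (about 15 N at a knob) and the hand clear; no verdict came back, and I did not measure the bystanders' positions again, though the arm touched none of them.

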